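# Stage a sample tube, then hold the roller mixer's sprung hood just below its balance point

### The arm

A 7-joint arm with a two-finger parallel gripper is mounted at the origin on a cart in front of the work surface, level with it; the furniture and walls round the work are solid. World frame = base frame: x ahead of the robot, y to its left, z up, the work surface at z = 0. Lengths are in mm, angles in rad, forces in N, time in s.
With the tool pointing down it reaches from about 400 to 900 mm from the base axis. Payload 5.6 kg.
Tool frame: the origin (TCP) lies midway between the tips of the shut fingers; the grasp point (between the pads) lies 19 mm behind it; z points along the fingers, y is the line along which they close (so a half turn about z gives the same grasp; the last joint's range is limited). The gripper opens to 92 mm and grips with 3 to 60 N. Pads are 20 mm wide; open, the fingers measure 128 mm over their backs; the gripper's body (75 mm by 189 mm) begins 69 mm behind the grasp point.
Start: joints at [1.155, 0.468, -0.012, 1.603, 0.006, 1.071, -0.056], TCP at [236.706, -605.375, 214.592] pointing down, gripper open.
Joint ranges: [-2.53, 2.53], [-0.31, 2.02], [-1.57, 1.55], [0.28, 2.44], [-1.29, 4.43], [0.15, 1.84], [-2.92, 2.92]. Speed limits (rad/s): [2.57, 2.57, 3.14, 3.14, 3.14, 3.14, 3.14].

### API

Orientations are given as a rotation vector (axis times angle).
In Python, from cell import robot, grip, kin, viewer gives the robot as it stands. Calls block until the motion is done:
- robot.movep(position, orientation): joint-space move of the TCP to a pose.
- robot.servo_line(position, feed=150, rotation=None): straight line of the TCP; rotation=None keeps the orientation; feed is the mean speed in mm/s.
- robot.goto_joints(angles): joint-space move.
- grip(opening, newtons=None): opening from 0.0 (shut) to 1.0 (fully open); newtons is the grip in N (None keeps the last); returns when the fingers have stopped.
- robot.hold(seconds).
- kin.ik(position, orientation): joint angles nearest the present ones, or None.
- robot.observe(): the state.
- viewer.read_camera(name): name is "scene" or "top" or "wrist"; returns the picture (400x640x3 uint8, red, green, blue); there is no depth.
- viewer.camera_info(name): a dict with "camera_matrix" (3x3 intrinsics, pixels), "R" (3x3) and "t" (3): a world point X has camera coordinates R X + t. Camera axes: x right, y down, z forward; pixel columns grow to the right and rows downward; lengths in mm; the calibration is good to about 2 mm. A picture is of the moment at which its call begins: read the wrist's pose just before it. camera_info takes no time and is no camera call; for the wrist camera it gives the pose at the moment of the call.
A pose or a line that the arm cannot do raises robot.IKError and nothing moves.
- robot.job_done(): hands the job in; it is judged then, once.
Trained networks look in the newest picture that a camera, given by its name, has taken for a name from the list of things; names that differ only in an ending like _2 or _b are one class to them, and where a whole thing is asked for, a point or a joint stands for the part that bears it (a point fixed in the world has none). Each returns a list of dicts, best first, with "confidence" (0 to 1); they miss things now and then, are a little off and sometimes report something else, mostly with a low value. They report only what shows in the picture. A call takes as long as a camera call.
- viewer.silhouettes(name, camera): "mask" (400x640 bool, what is visible of it).
- viewer.pinpoint(name, camera): "at" ([x, y, z] in mm, in the coordinates of the camera as it stood for that picture, good to about 4 mm: a listed point, or the origin of a listed thing).
The state is a dict: "t": time; "joints": joint angles; "joint_velocities": joint speeds; "joint_torque": joint torques, N m; "tcp_pos": TCP position; "tcp_rot": TCP orientation; "contact_force": force on the tool from outside, world axes, zero at the start; "wrist_torque": the same for the moment, N m; "grip_width": opening from 0.0 (shut) to 1.0 (fully open); "grip_force": force on a finger pad.
Only numpy, scipy, OpenCV 4.12 (cv2) and the standard library are available. Lean on these libraries where they do the work, as an engineer would, in place of code of your own. Each camera call takes 0.05 s, during which the arm holds its last target. There are 200 camera calls.

### The job

Help change over the light-sensitive samples in the tube roller mixer (white, with an amber hood): take the upright purple-capped tube from the rack and lay it on its side in the two grey V saddles on the mixer's console, lowered in rather than dropped, with its cap overhanging the mixer's outer right-hand edge, and let go of it. Then take the sprung hood with the fingers at its steel handle and raise it some five degrees past its balance point (which is about 49 degrees open), so that you know its springs take over, but do not let it go on toward wide open; ease it back to a few degrees below the balance point, where it would sink shut over the samples by itself if ever let go. Finish while still holding it there, at rest, so that a colleague can reach in under it, and leave the other tube, the cups and the timer where they are.

Things in the scene. Friction and masses are not known exactly. Their poses are not given: they have to be found in the camera images.
- purple_tube: sample tube with a PURPLE screw cap, 86 mm long, 12 g, upright in the tube rack at the start. Origin at the end of its rounded foot, z along the tube from foot to cap. Body 13 mm in diameter, z 0 to 67 mm; cap 16 mm in diameter, z 67 to 86 mm. In the rack its foot is 32 mm above the worktop and the rack's top is at 55 mm, so its upper 63 mm are clear; 1.5 mm of play
- purple_cap (a point): point on the purple tube's axis in the middle of its cap, 76 mm from the foot's end; axes as the tube's. The tube balances about 51 mm from the foot's end
- purple_foot (a point): point on the purple tube's axis 6 mm from the foot's end; axes as the tube's
- gold_tube: a like tube with a gold cap in the same rack, to be left where it is; origin and axes as the purple tube's. The two tubes stand 56 mm apart along the rack's length; which is where changes
- rack: clear tube rack 43 (x) x 121 (y) x 55 mm, fixed to the worktop; origin at the centre of its underside, y along its length. Both tubes stand 9 mm to its -x side, 28 mm from its middle along y. A fixed white towel dispenser, 198 mm high, stands between rack and mixer (x 0.36 to 0.58, y -0.07 to 0.09 m in the robot's frame): carry things over or before it
- mixer: tube roller mixer, fixed; origin at its underside, x from its front (toward the robot) to its back, y to the left seen from the robot, z up. White housing x -102 to 102, y -134 to 150 mm, top at z = 50 mm. The amber hood covers the rollers at y -36 to 146 and is 127 mm high (z) when shut, front face at x -77; the console at y -134 to -50 carries only the cradle
- cradle (a point): two grey saddles with 90 degree V notches, 9 mm thick, 21 mm either side of this point along y, notch rims 12, cheeks 18 mm either side of its axis. This point is on the axis of a lying tube (along y, 82 mm above the worktop); axes as the mixer's. The housing ends 29 mm from here toward -y. The tube lies right with its cap toward -y over that edge, mid-cap 41 mm from here
- hood (a joint): opening angle of the hood, rad: 0 shut, 1.45 wide open at its stop. The hood (0.9 kg) turns up and back about a level axis at its rear; torsion springs carry part of its weight. Balance point 0.85 rad (49 degrees): below it the hood sinks shut by itself, above it the springs take it wide open. Lifting force at the handle 1.7 N when shut, 0 at the balance point, -1.3 N at 1.2 rad; little friction
- hood_handle (a point): middle of the hood's handle, a round steel bar 12 mm thick, straight for 74 mm along the mixer's y, its axis 36 mm in front of the plate it stands on. With the hood shut it is 93 mm above the worktop and 16 mm in front of the housing. It turns with the hood and can turn between gripping fingers, so the tool may keep pointing down; axes as the mixer's when shut
- hood_hinge (a point): point on the hood's hinge axis (along the mixer's y) in line with the handle's middle, 62 mm above the worktop; the shut handle is 208 mm in front of it and 31 mm higher. Axes turn with the hood. A fixed monitor stands behind the mixer, its screen from about x = 0.72 m on in the robot's frame
- yellow_cup: specimen cup with yellow lid, 62 mm wide, 67 mm high, bystander; origin under its centre
- blue_cup: specimen cup with blue lid, 62 mm wide, 67 mm high, bystander; origin under its centre
- timer: white lab timer 62 x 66 x 20 mm, bystander; origin under its centre

How it is judged (in metres and radians):
On the way, in this order (a step that is already met when the one before it is completed fails the run):
1. the purple-capped tube lies let go in the cradle, cap over the outer edge (x of purple_cap in the frame of cradle between -0.006 and 0.006 m and x of purple_foot in the frame of cradle between -0.006 and 0.006 m and z of purple_cap in the frame of cradle between -0.006 and 0.006 m and z of purple_foot in the frame of cradle between -0.006 and 0.006 m and y of purple_cap in the frame of cradle between -0.053 and -0.029 m and contact force between the fingers and purple_tube below 0.05 N and linear speed of purple_tube below 0.03 m/s), for 0.2 s.
2. the fingers have raised the hood clearly past its balance point (value of joint hood above 0.9 rad and contact force between the fingers and hood above 0.05 N), for 0.1 s.
At the end, for the whole second after the job is handed in: The purple-capped tube lies untouched in the cradle (axis within 6 mm of the cradle's, cap toward the outer edge within 12 mm of its place), and the fingers hold the hood still at 0.62 to 0.82 rad, 2 to 13 degrees below its balance point, after raising it past 0.90 rad (all of step 1 and value of joint hood between 0.62 and 0.82 rad and velocity of joint hood between -0.05 and 0.05 rad/s and contact force between the fingers and hood above 0.05 N and contact force between purple_tube and hood below 0.05 N); the arm keeps its last pose, push and grip.
It fails at once if the hood flies wide open (beyond 1.2 rad) (value of joint hood above 1.2 rad).
It fails at once if the purple tube is dropped from a height (out of the fingers more than 25 mm above its place) (height (world z) of purple_foot above 0.107 m and contact force between the fingers and purple_tube below 0.01 N).
It fails at once if another tube, a cup or the timer is disturbed (distance of gold_tube from where it was at the start of the episode above 0.02 m or distance of any of yellow_cup, blue_cup, timer from where it was at the start of the episode above 0.03 m).
It also fails if it takes over 66 s, if anything falls off the work surface, if the arm or the gripper's body presses on something with over 40 N, if the wrist force passes 120 N, or if a joint passes its speed limit or range.

## Working session

There is one attempt and no reset: what is moved stays moved. The work goes in short steps, each a Python script; the robot and the scene stay as the last script left them, time stands still between calls to the robot, and variables do not carry over. Pictures are saved under pics/ and viewed, at most 10 in all, crops included, and the job is handed in when it is done.

```bash
ls; mkdir -p pics
cat > h.py <<'E'
import numpy as np, cv2
from cell import robot, grip, kin, viewer
from scipy.spatial.transform import Rotation as R
def snap(cam,fn=None):
    ci=viewer.camera_info(cam); im=viewer.read_camera(cam)
    if fn: cv2.imwrite('pics/'+fn,im[:,:,::-1])
    return ci,im
def w(ci,p): return np.array(ci["R"]).T@(np.array(p)-np.array(ci["t"]))
def px(ci,X):
    q=np.array(ci["camera_matrix"])@(np.array(ci["R"])@np.array(X)+np.array(ci["t"])); return q[:2]/q[2]
def tri(obs):
    A=[];b=[]
    for ci,uv in obs:
        Rm=np.array(ci["R"]);c=-Rm.T@np.array(ci["t"])
        d=Rm.T@np.linalg.inv(ci["camera_matrix"])@np.array([uv[0],uv[1],1]);d/=np.linalg.norm(d)
        P=np.eye(3)-np.outer(d,d);A.append(P);b.append(P@c)
    return np.linalg.solve(sum(A),sum(b))
def pp(ci,cam,names,k=2):
    out={}
    for n in names:
        r=viewer.pinpoint(n,cam)
        out[n]=[(w(ci,d["at"]),d["confidence"]) for d in r[:k]]
        print(cam,n,[(np.round(a).tolist(),round(c,2),np.round(px(ci,a)).tolist()) for a,c in out[n]])
    return out
E
python3 - <<'E'
from h import *
o=robot.observe();print(o)
N="purple_tube purple_cap purple_foot gold_tube rack mixer cradle hood_handle hood_hinge yellow_cup blue_cup timer".split()
for c in("scene","top"):
    ci,im=snap(c,c+"0.png"); print(c,np.round(-np.array(ci["R"]).T@ci["t"]))
    pp(ci,c,N)
E
```

```text
pics
{'t': 0.0, 'joints': array([ 1.15500682,  0.46836068, -0.01159315,  1.60360994,  0.00600521,
        1.07137576, -0.05631686]), 'joint_velocities': array([-3.36934207e-04, -1.39132846e-04, -2.13383887e-04,  1.52760361e-03,
        7.48258830e-05, -3.25205530e-04, -3.87164610e-04]), 'joint_torque': array([-6.00662897e-04, -5.20569921e+01, -1.25655512e-02, -2.43751895e+01,
       -5.67353284e-02,  1.71931187e-02,  1.61089320e-04]), 'tcp_pos': array([ 236.46018172, -604.85241681,  213.6567051 ]), 'tcp_rot': array([-3.08556956e+00, -5.81749427e-01,  6.99519429e-04]), 'contact_force': array([ 0.39718804, -0.39786848, -1.06772114]), 'wrist_torque': array([-0.01080222, -0.091595  ,  0.00226654]), 'grip_force': 0.0, 'grip_width': 0.9964538038352151}
scene [-440.  247.  578.]
scene purple_tube [([476.0, 166.0, 32.0], 0.65, [258.0, 255.0])]
scene purple_cap [([472.0, 173.0, 107.0], 0.76, [254.0, 227.0])]
scene purple_foot [([483.0, 165.0, 36.0], 0.56, [258.0, 252.0])]
scene gold_tube [([464.0, 222.0, 31.0], 0.66, [234.0, 261.0])]
scene rack [([480.0, 193.0, -2.0], 0.57, [247.0, 268.0])]
s
[... 531 characters left out ...]
7.0])]
top purple_foot [([484.0, 162.0, 43.0], 0.62, [269.0, 232.0]), ([482.0, 162.0, 27.0], 0.53, [270.0, 234.0])]
top gold_tube [([465.0, 220.0, 29.0], 0.53, [248.0, 241.0])]
top rack [([484.0, 198.0, -1.0], 0.87, [258.0, 235.0])]
top mixer [([545.0, -288.0, 3.0], 0.74, [436.0, 207.0])]
top cradle [([492.0, -392.0, 79.0], 0.76, [485.0, 221.0])]
top hood_handle [([433.0, -226.0, 89.0], 0.71, [422.0, 246.0])]
top hood_hinge []
top yellow_cup [([644.0, 161.0, 2.0], 0.65, [271.0, 177.0]), ([470.0, 172.0, 104.0], 0.31, [262.0, 235.0])]
top blue_cup [([693.0, 247.0, -1.0], 0.84, [241.0, 161.0])]
top timer [([647.0, 370.0, 1.0], 0.96, [196.0, 178.0]), ([547.0, -289.0, 0.0], 0.56, [436.0, 206.0])]
```

View pics/scene0.png

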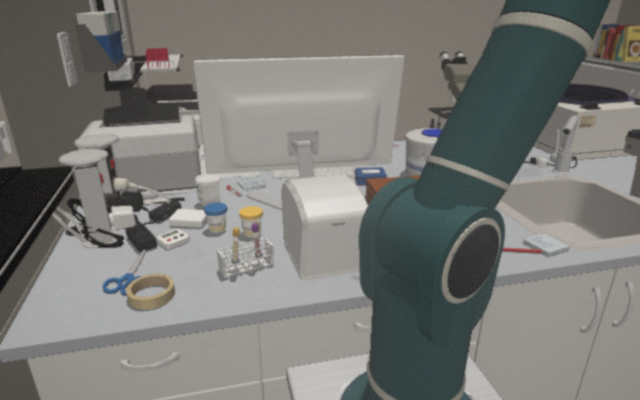

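View pics/top0.png

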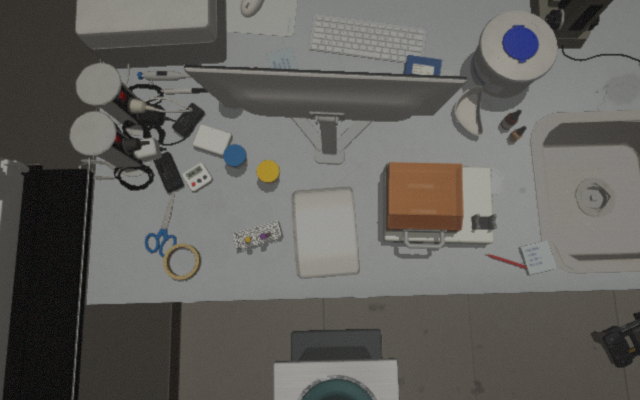

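The scene view shows the rack at (245,258), with the purple cap right of the gold one. The top view shows the mixer at (440,205), the cradle at (484,222) and the handle bar at (424,240). The networks agree with both pictures, except for the scene-view mixer and the top-view purple cap at (485,220), which are false hits. Next I'll look at the mixer with the wrist camera and scan IK for laying the tube down.

Run:
```python
from h import *
# IK scan for lay-down: tool z=(0,cos a,-sin a) final, closing +-x
def rotv(z,y): 
    z=np.array(z,float);y=np.array(y,float);return R.from_matrix(np.c_[np.cross(y,z),y,z]).as_rotvec()
for a in (0,15,30,45):
  for s in (1,-1):
    c,si=np.cos(np.radians(a)),np.sin(np.radians(a))
    zf=np.array([0,c,-si]);zi=np.array([0,-si,-c])
    P=np.array([492,-392-41,82])+6*zf
    r=[kin.ik(P+np.array(o),rotv(zf,[s,0,0])) for o in ([0,0,0],[0,0,80],[0,-60,0])]
    Q=np.array([476,167,108])+6*zi
    q=[kin.ik(Q+np.array(o),rotv(zi,[s,0,0])) for o in ([0,0,0],[0,0,120])]
    print(a,s,[None if k is None else np.round(k,2).tolist() for k in r+q])
print(robot.observe()["tcp_pos"])
robot.movep([430,-330,330],rotv([0,0,-1],[0,-1,0]))
robot.hold(.2)
ci,im=snap("wrist","w1.png");print(np.round(-np.array(ci["R"]).T@ci["t"]),np.round(ci["R"],2).tolist())
pp(ci,"wrist",["cradle","hood_handle","mixer","hood_hinge"])
print(robot.observe()["t"])
```

```text
0 1 [None, None, None, [0.41, 0.66, -1.05, 2.0, 0.73, 0.92, -1.03], [0.47, 0.43, -1.08, 1.9, 0.43, 1.07, -0.79]]
0 -1 [None, None, None, [0.54, 0.88, -1.33, 1.99, 0.97, 1.12, 1.92], [0.59, 0.57, -1.3, 1.89, 0.61, 1.16, 2.2]]
15 1 [None, None, None, [0.23, 0.73, -1.05, 1.93, 0.88, 1.21, -1.24], [0.33, 0.58, -1.17, 1.83, 0.72, 1.37, -1.09]]
15 -1 [None, None, None, [0.36, 0.96, -1.33, 1.92, 1.09, 1.44, 1.75], [0.39, 0.68, -1.31, 1.83, 0.82, 1.45, 1.96]]
30 1 [[1.12, 1.21, -0.43, 0.99, -0.27, 1.79, 0.83], [1.22, 1.17, -0.68, 0.99, -0.15, 1.84, 0.67], None, [-0.0, 0.78, -0.91, 1.84, 0.92, 1.43, -1.34], [0.17, 0.75, -1.22, 1.76, 0.91, 1.7, -1.3]]
30 -1 [[1.04, 1.18, -0.23, 1.0, -0.41, 1.82, -2.21], [1.22, 1.17, -0.68, 0.99, -0.15, 1.84, -2.47], None, [0.19, 1.1, -1.33, 1.83, 1.18, 1.77, 1.62], [0.21, 0.83, -1.32, 1.76, 0.97, 1.77, 1.79]]
45 1 [[1.1, 1.05, -0.41, 1.16, -0.17, 1.56, 0.84], [1.11, 0.96, -0.42, 1.15, -0.2, 1.65, 0.8], [1.1, 1.13, -0.39, 0.97, -0.16, 1.68, 0.85], [-0.13, 0.92, -0.89, 1.76, 1.0, 1.71, -1.44], [-0.13, 0.71, -0.89, 1.71, 0.87, 1.79, -1.28]]
45 -1 [[0.75, 1.01, 0.26, 1.2, -0.63, 1.67, -1.99], [0.75, 0.92, 0.26, 1.18, -0.62, 1.76, -2.05], [0.86, 1.1, 0.17, 1.0, -0.56, 1.75, -2.05], [-0.13, 0.92, -0.89, 1.76, 1.0, 1.71, 1.7], [-0.13, 0.71, -0.89, 1.71, 0.87, 1.79, 1.86]]
[ 236.69004699 -605.38048693  214.59028663]
[ 498. -331.  499.] [[-0.0, -1.0, -0.0], [-0.97, 0.0, 0.25], [-0.25, 0.0, -0.97]]
wrist cradle [([488.0, -392.0, 81.0], 0.77, [362.0, 131.0])]
wrist hood_handle [([431.0, -228.0, 94.0], 0.89, [245.0, 173.0])]
wrist mixer [([547.0, -293.0, -1.0], 0.96, [295.0, 92.0])]
wrist hood_hinge []
3.0833
```

View pics/w1.png

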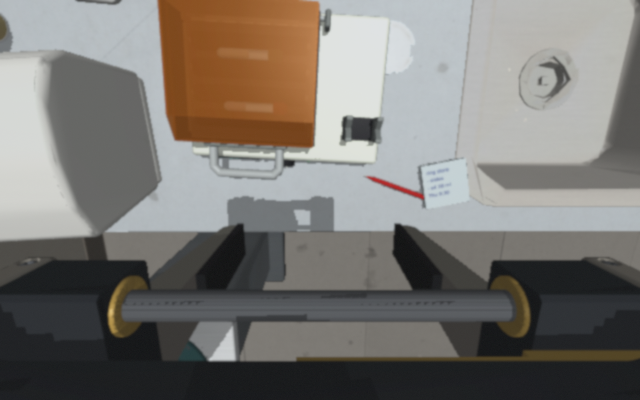

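The picture shows the handle bar at about (247,175), the cradle at (362,129), and the mixer yawed a few degrees clockwise. The networks match. The tube goes in with the tool tilted about 45° at both ends, gripping the cap, because the IK scan allows that. I'll take more views to refine the points, then move to the rack.

```bash
cat >> h.py <<'E'
def rotv(z,y):
    z=np.array(z,float);y=np.array(y,float);y/=np.linalg.norm(y);z/=np.linalg.norm(z)
    return R.from_matrix(np.c_[np.cross(y,z),y,z]).as_rotvec()
def survey(poses,names,tag,ori):
    acc={n:[] for n in names};obs={n:[] for n in names}
    for i,p in enumerate(poses):
        robot.movep(p,ori);robot.hold(.15)
        ci,im=snap("wrist",f"{tag}{i}.png");r=pp(ci,"wrist",names,1)
        for n in names:
            if r[n] and r[n][0][1]>.5: acc[n].append(r[n][0][0]);obs[n].append((ci,px(ci,r[n][0][0])))
    for n in names:
        if len(acc[n])>1: print(n,"mean",np.round(np.mean(acc[n],0),1),"sd",np.round(np.std(acc[n],0),1),"tri",np.round(tri(obs[n]),1))
E
python3 - <<'E'
from h import *
D=rotv([0,0,-1],[0,-1,0])
survey([[400,-400,250],[400,-320,240],[400,-250,250]],["cradle","hood_handle","mixer"],"m",D)
robot.movep([420,60,360],D)
survey([[420,120,290],[420,200,270]],["purple_cap","purple_tube","purple_foot","gold_tube","rack"],"r",D)
print(robot.observe()["t"])
E
```

```text
wrist cradle [([488.0, -391.0, 80.0], 0.83, [311.0, 108.0])]
wrist hood_handle [([430.0, -232.0, 91.0], 0.7, [170.0, 161.0])]
wrist mixer [([545.0, -290.0, 0.0], 0.7, [236.0, 66.0])]
wrist cradle [([489.0, -394.0, 80.0], 0.87, [386.0, 104.0])]
wrist hood_handle [([430.0, -231.0, 91.0], 0.94, [235.0, 160.0])]
wrist mixer [([546.0, -290.0, -1.0], 0.94, [294.0, 62.0])]
wrist cradle [([490.0, -393.0, 80.0], 0.63, [447.0, 103.0])]
wrist hood_handle [([426.0, -229.0, 91.0], 0.98, [298.0, 162.0])]
wrist mixer [([547.0, -290.0, 1.0], 0.79, [348.0, 61.0])]
cradle mean [ 488.8 -392.9   80.2] sd [0.9 1.4 0.4] tri [ 488.5 -391.8   85.4]
hood_handle mean [ 428.7 -230.7   90.8] sd [1.8 1.6 0.2] tri [ 427.8 -228.4   82.9]
mixer mean [ 5.462e+02 -2.901e+02 -1.000e-01] sd [0.8 0.3 1. ] tri [ 545.8 -290.3    1.7]
wrist purple_cap [([468.0, 167.0, 106.0], 0.78, [278.0, 143.0])]
wrist purple_tube [([479.0, 166.0, 30.0], 0.55, [286.0, 132.0])]
wrist purple_foot [([464.0, 169.0, 105.0], 0.56, [277.0, 146.0])]
wrist gold_tube [([464.0, 220.0, 33.0], 0.63, [248.0, 142.0])]
wrist rack [([479.0, 193.0, -4.0], 0.93, [270.0, 131.0])]
wrist purple_cap [([463.0, 170.0, 107.0], 0.77, [344.0, 147.0])]
wrist purple_tube [([476.0, 167.0, 27.0], 0.55, [341.0, 133.0])]
wrist purple_foot [([647.0, 368.0, -1.0], 0.6, [190.0, 0.0])]
wrist gold_tube [([464.0, 221.0, 32.0], 0.5, [302.0, 142.0])]
wrist rack [([478.0, 192.0, 1.0], 0.72, [323.0, 131.0])]
purple_cap mean [465.4 168.5 106.7] sd [2.3 1.6 0.6] tri [464.6 168.8  94.1]
purple_tube mean [477.4 166.3  28.6] sd [1.2 0.8 1.3] tri [477.2 166.5  21.1]
purple_foot mean [555.7 268.   51.8] sd [91.7 99.5 53.1] tri [476.4 140.  513.2]
rack mean [478.6 192.6  -1.4] sd [0.8 0.7 2.1] tri [478.7 191.9   5. ]
8.4833
```

View pics/m1.png

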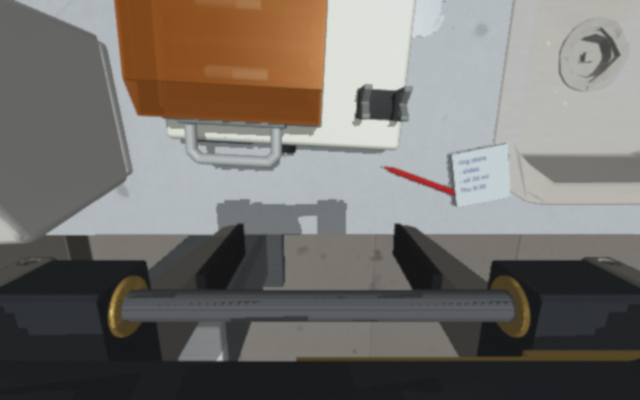

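View pics/r1.png

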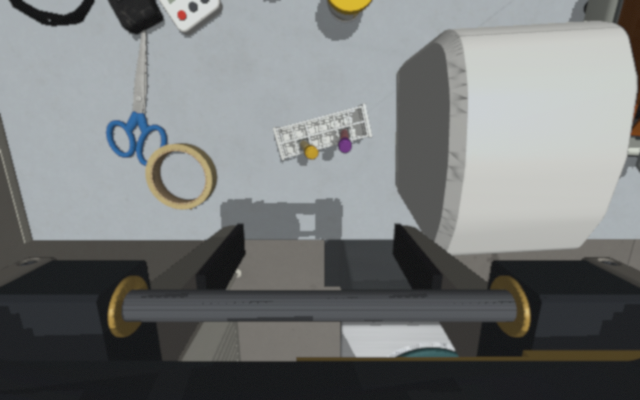

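m1 shows the handle bar at about (235,160), the saddles at (367–402,104), and the housing's front edge running from about (168,132) to (397,149). r1 shows the purple cap at (345,145), the gold cap at (312,152), and a yawed rack. I'll triangulate the purple cap by colour and compute the mixer yaw from its front edge.

Run:
```python
from h import *
def blob(im,ci,X):
    hsv=cv2.cvtColor(im,cv2.COLOR_RGB2HSV);m=cv2.inRange(hsv,(125,60,30),(160,255,255))
    n,l,s,c=cv2.connectedComponentsWithStats(m);u=px(ci,X)
    k=[i for i in range(1,n) if s[i,4]>8 and np.linalg.norm(c[i]-u)<25]
    if not k: return None
    i=max(k,key=lambda i:s[i,4]);print(s[i],c[i].round(1));return c[i]
X=[466,169,108];obs=[]
for cam in("scene","top","wrist"):
    ci,im=snap(cam);b=blob(im,ci,X)
    if b is not None: obs.append((ci,b))
print("tri all",tri(obs).round(1))
for i in range(len(obs)):
    for j in range(i): print(i,j,tri([obs[i],obs[j]]).round(1))
ci=dict(ci);K=np.array(ci["camera_matrix"]);Rm=np.array(ci["R"])
tcp=robot.observe()["tcp_pos"];off=-Rm.T@ci["t"]-tcp;print(off,K[0,0])
for h,b in((118,"top"),(110,"mid")):
    for ci_,u in obs:
        r=np.array(ci_["R"]);c=-r.T@ci_["t"];d=r.T@np.linalg.inv(ci_["camera_matrix"])@[*u,1];print(h,(c+d*(h-c[2])/d[2]).round(1))
c=np.array([400,-320,240])+off
def g(u,z): d=Rm.T@np.linalg.inv(K)@[*u,1];return (c+d*(z-c[2])/d[2]).round(1)
# mixer m1
im=cv2.imread("pics/m1.png");cv2.imwrite("pics/m1c.png",cv2.resize(im[60:180,150:430],None,fx=2.8,fy=2.8,interpolation=cv2.INTER_CUBIC))
A,B=g((168,127),50),g((397,149),50);print(A,B,np.linalg.norm(A-B),np.degrees(np.arctan2(-(A-B)[0],(A-B)[1])))
```

```text
[253 224   5   8  33] [255.1 227.6]
[339 137  14  15 156] [345.5 144.3]
tri all [466.1 169.8 108. ]
1 0 [466.1 169.8 108. ]
[ 68.22713755  -0.46225204 169.86528312] 293.7570277604085
118 [446.8 171.8 118. ]
118 [466.8 170.4 118. ]
110 [462.3 170.5 110. ]
110 [466.3 169.6 110. ]
[ 464.7 -141.2   50. ] [ 438.5 -415.5   50. ] 275.5484167982099 -5.456103229399647
```

View pics/m1c.png

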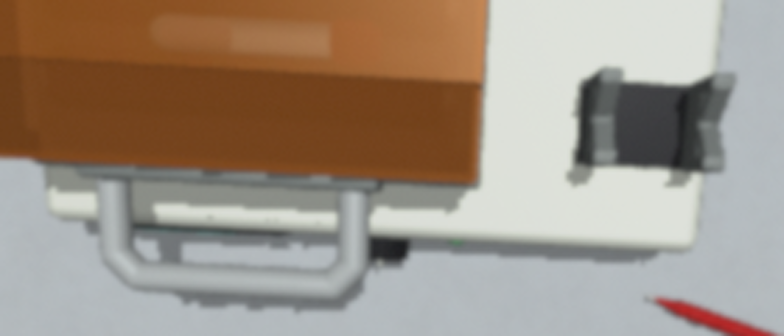

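The crop (2.8x, origin 150,60) shows the bar running from (130,272) to (330,284), the front edge from (50,212) to (692,243), and the saddles centred near (660,118). That puts the yaw near −3°. I'll compute it and grasp the tube.

Run:
```python
from h import *
ci=viewer.camera_info("wrist");K=np.array(ci["camera_matrix"]);Rm=np.array(ci["R"])
c=np.array([400,-320,240])+[68.2,-.5,169.9]
def g(u,z): u=np.array(u)/2.8+[150,60];d=Rm.T@np.linalg.inv(K)@[*u,1];return (c+d*(z-c[2])/d[2])
yaw=lambda A,B:np.degrees(np.arctan2(-(A-B)[0],(A-B)[1])).round(1)
print("bar",yaw(g((130,272),93),g((330,284),93)),"edge",yaw(g((50,212),45),g((692,243),45)))
print("handle",g((234,279),93).round(1),"cradle",g((660,118),84).round(1),"right edge",g((697,243),50).round(1))
zi=np.array([0,-.7071,-.7071]);o=rotv(zi,[1,0,0]);cap=np.array([466,170,108.])
grip(0.5,15)
P=cap+8*zi
robot.movep(P+[0,0,100],o)
robot.servo_line(P+[0,0,25],150);robot.servo_line(P,60);robot.hold(.2)
ob=robot.observe();print(ob["tcp_pos"].round(1),P,ob["contact_force"].round(1))
ci,im=snap("scene");cv2.imwrite("pics/g0.png",cv2.resize(im[180:300,180:340],None,fx=4,fy=4)[:,:,::-1])
grip(0.0,15);ob=robot.observe();print(ob["grip_width"]*92,ob["grip_force"],ob["contact_force"].round(1),ob["t"])
```

```text
bar -3.5 edge -2.8
handle [ 430.8 -228.9   93. ] cradle [ 490.3 -391.4   84. ] right edge [ 441.1 -417.7   50. ]
[466.1 164.5 102.5] [466.     164.3432 102.3432] [-0.  -0.1  0.8]
17.176788097435256 15.000007152557373 [ 2.2 -0.2 -0.2] 12.3333
```

Run:
```python
from h import *
zi=np.array([0,-.7071,-.7071]);p=robot.observe()["tcp_pos"]
robot.servo_line(p+[0,0,100],100)
ob=robot.observe();print(ob["grip_width"]*92,ob["grip_force"],ob["contact_force"].round(2))
ci,im=snap("scene");cv2.imwrite("pics/g1.png",cv2.resize(im[140:300,180:380],None,fx=4,fy=4)[:,:,::-1][:600])
robot.servo_line(p+[0,0,140],100)
y=np.array([.052,.9986,0]);x=np.array([.9986,-.052,0])
robot.movep([450,20,390],rotv([0,0,-1],[1,0,0]))
zf=.7071*y+[0,0,-.7071];of=rotv(zf,x)
cap=np.array([489.3,-392,82])-45*y;P=cap+8*zf
q=[kin.ik(P+np.array(d),of) for d in([0,0,70],[0,0,0])];print([None if k is None else k.round(2) for k in q])
robot.movep(P+[0,0,70],of);robot.hold(.2)
print(robot.observe()["t"],robot.observe()["tcp_pos"],P, robot.observe()["grip_width"]*92)
for c in("wrist","top"):
    ci,im=snap(c,c+"h.png");pp(ci,c,["purple_cap","purple_foot","purple_tube","cradle"],1)
    print(px(ci,cap+[0,0,70]),px(ci,cap+[0,0,70]+70*y))
cv2.imwrite("pics/toph.png",cv2.resize(im[180:280,400:560],None,fx=5,fy=5)[:,:,::-1])
```

```text
16.868901313125146 14.999638795852661 [-0.16  0.79 -1.17]
[array([ 1.07,  0.94, -0.31,  1.19, -0.29,  1.62,  0.83]), array([ 1.07,  1.02, -0.31,  1.2 , -0.27,  1.53,  0.87])]
17.2167 [ 488.08325698 -430.71899581  147.62095141] [ 487.2541536  -431.28811952   76.3432    ] 16.635722992266388
wrist purple_cap [([484.0, -437.0, 154.0], 0.71, [314.0, 243.0])]
wrist purple_foot [([500.0, -365.0, 150.0], 0.93, [332.0, 152.0])]
wrist purple_tube []
wrist cradle [([487.0, -391.0, 80.0], 0.64, [316.0, 227.0])]
[318.41985504 244.87493133] [318.55987018 152.99921031]
top purple_cap [([484.0, -433.0, 153.0], 0.68, [512.0, 219.0])]
top purple_foot [([503.0, -366.0, 151.0], 0.77, [483.0, 212.0])]
top purple_tube [([500.0, -361.0, 147.0], 0.68, [481.0, 214.0])]
top cradle [([498.0, -394.0, 83.0], 0.78, [486.0, 218.0])]
[513.67466517 217.90486143] [484.13898763 217.31094757]
```

View pics/wristh.png

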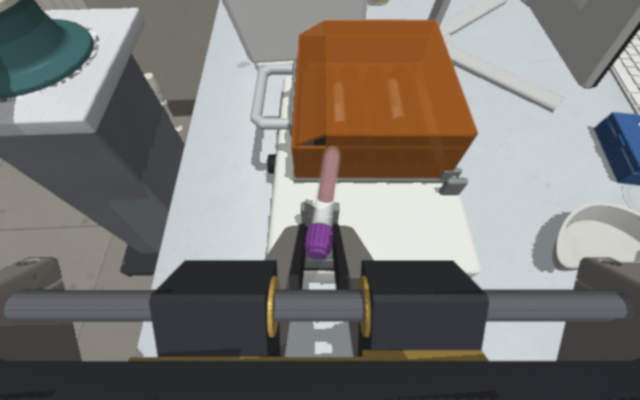

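View pics/toph.png

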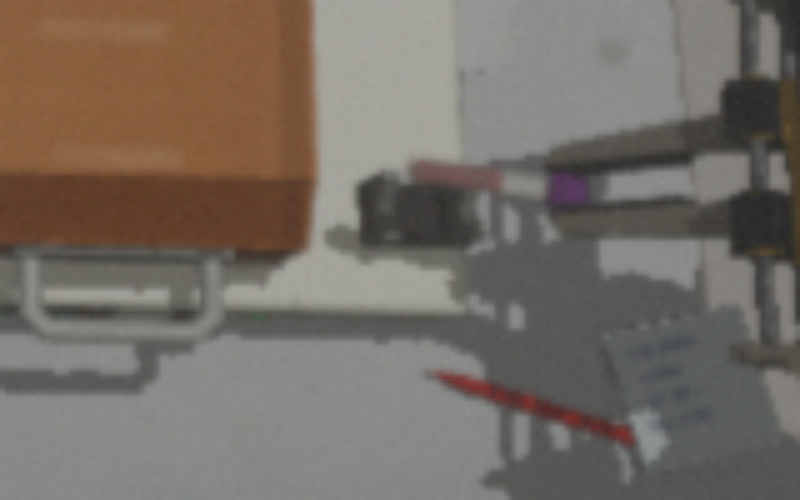

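The tube is held firmly and level. In plan it's skewed about 9–10° in the grip: the foot is at wrist pixel (332,152), against (318,153) expected. I'll rotate the tool to compensate and re-measure.

```bash
cat >> h.py <<'E'
Y=np.array([.052,.9986,0]);X=np.array([.9986,-.052,0])
def final(cap,dyaw):
    r=R.from_rotvec([0,0,np.radians(dyaw)]).apply
    zf=r(.7071*Y+[0,0,-.7071]);return cap+8*zf,rotv(zf,r(X))
def fix(n):
    for c in("wrist","top"):
        ci,im=snap(c,f"{c}{n}.png");r=pp(ci,c,["purple_cap","purple_foot","cradle"],1)
        if r["purple_cap"] and r["purple_foot"]:
            d=r["purple_foot"][0][0]-r["purple_cap"][0][0];print(d.round(1),"yaw",np.degrees(np.arctan2(-d[0],d[1])).round(1))
E
python3 - <<'E'
from h import *
cap=np.array([489.3,-392,82])-45*Y
P,o=final(cap,9.5)
robot.servo_line(P+[0,0,70],60,o);robot.hold(.2)
fix("i");print(robot.observe()["t"])
p=robot.observe()["tcp_pos"];print(p,P)
ci=viewer.camera_info("wrist");print(px(ci,cap+[0,0,70]),px(ci,cap+[0,0,70]+70*Y))
E
```

```text
wrist purple_cap []
wrist purple_foot [([485.0, -365.0, 150.0], 0.68, [329.0, 150.0])]
wrist cradle [([491.0, -394.0, 83.0], 0.62, [330.0, 227.0])]
top purple_cap [([490.0, -434.0, 152.0], 0.64, [512.0, 217.0])]
top purple_foot [([489.0, -367.0, 155.0], 0.59, [484.0, 218.0])]
top cradle [([496.0, -390.0, 80.0], 0.86, [484.0, 219.0])]
[-1.  67.1  3. ] yaw 0.8
18.6333
[ 486.23536098 -431.39450253  146.38541968] [ 486.31778526 -431.31704117   76.3432    ]
[320.01476111 243.2183132 ] [335.92377721 152.40547352]
```

View pics/wristi.png

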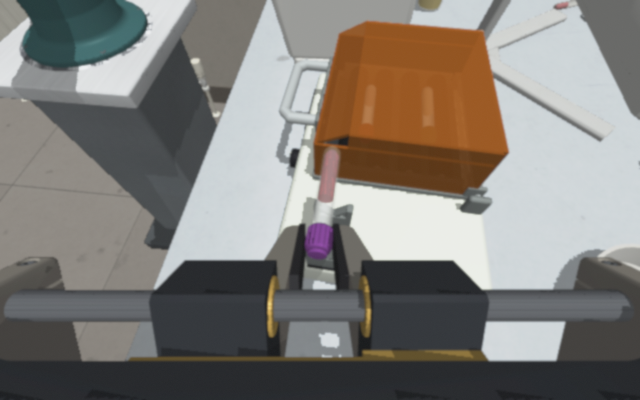

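The foot tip is at (333,150) against a target of (336,152), and the cap is at (318,240) against (320,243). That leaves about 2 mm and under 1°. I'll nudge it and lower it in.

Run:
```python
from h import *
cap=np.array([490.8,-392,82])-45*Y
P,o=final(cap,8.7)
robot.servo_line(P+[0,0,25],60,o);robot.hold(.2)
f0=robot.observe()["contact_force"];print(f0.round(2))
for dz in (12,8,5,3,2,1,0,-1):
    robot.servo_line(P+[0,0,dz],30);robot.hold(.1)
    f=robot.observe()["contact_force"]-f0;print(dz,f.round(2))
    if f[2]>1.5: break
fix("j");print(robot.observe()["t"],robot.observe()["tcp_pos"]-P)
im=cv2.imread("pics/wristj.png");cv2.imwrite("pics/wjc.png",cv2.resize(im[120:280,230:430],None,fx=3.7,fy=3.7,interpolation=cv2.INTER_CUBIC))
```

```text
[-0.65 -0.19  0.38]
12 [ 0.37 -0.37  0.23]
8 [-0.49 -0.17  0.13]
5 [ 1.34 -0.11 -0.77]
3 [0.74 0.35 0.12]
2 [ 1.58 -0.83  0.25]
1 [ 2.15 -0.72  0.8 ]
0 [ 2.98 -0.79  1.69]
wrist purple_cap [([486.0, -436.0, 81.0], 0.59, [315.0, 243.0])]
wrist purple_foot [([490.0, -361.0, 86.0], 0.6, [332.0, 143.0])]
wrist cradle [([489.0, -391.0, 81.0], 0.85, [326.0, 181.0])]
[ 4.1 75.4  4.7] yaw -3.1
top purple_cap [([490.0, -431.0, 81.0], 0.45, [501.0, 221.0])]
top purple_foot [([490.0, -363.0, 89.0], 0.55, [475.0, 221.0])]
top cradle [([494.0, -394.0, 78.0], 0.93, [485.0, 220.0])]
[ 0.1 67.9  7.5] yaw -0.1
22.95 [0.41340371 0.1713808  0.20708494]
```

View pics/wjc.png

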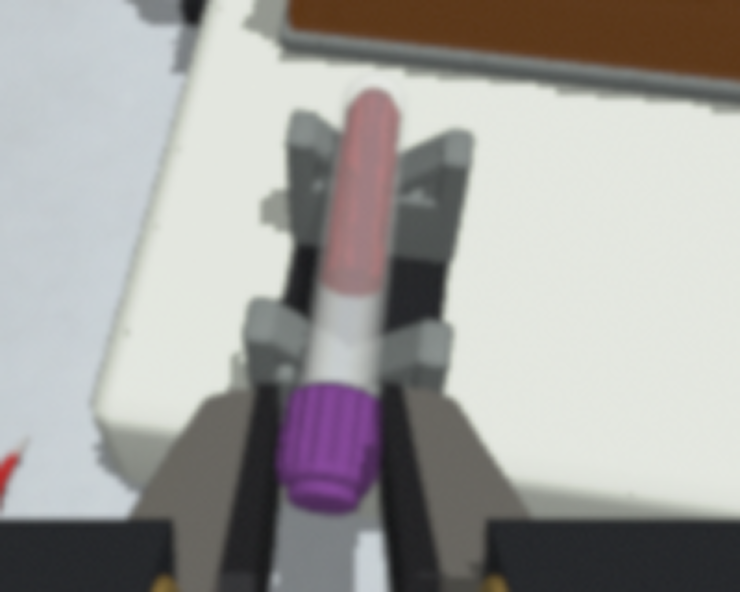

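The tube sits in both notches, but the foot is a few mm high and it's pressing lightly on the −x side. I'll lift it slightly, pitch it down 3°, shift +1 mm in x and 2.5 mm inboard, lower again, and release.

Run:
```python
from h import *
cap=np.array([491.8,-392,82])-42.5*Y
_,o=final(cap,8.7)
Ro=R.from_rotvec(o);xc=Ro.apply([0,1,0])
R2=R.from_rotvec(-xc*np.radians(3.5))*Ro
if R2.apply([0,0,1])[2]>Ro.apply([0,0,1])[2]: R2=R.from_rotvec(xc*np.radians(3.5))*Ro
z=R2.apply([0,0,1]);P=cap+8*z;o=R2.as_rotvec()
p=robot.observe()["tcp_pos"]
robot.servo_line(p+[0,0,5],40);robot.servo_line(P+[0,0,5],30,o);robot.hold(.1)
f0=robot.observe()["contact_force"]
for dz in (3,2,1,0,-.7):
    robot.servo_line(P+[0,0,dz],30);robot.hold(.1)
    f=robot.observe()["contact_force"]-f0;print(dz,f.round(2))
    if f[2]>1.2: break
fix("k")
grip(0.45);robot.hold(.2);print(robot.observe()["grip_width"],robot.observe()["grip_force"])
p=robot.observe()["tcp_pos"];robot.servo_line(p-50*z,80)
robot.hold(.2);fix("l");print(robot.observe()["t"])
im=cv2.imread("pics/wristl.png");cv2.imwrite("pics/wlc.png",cv2.resize(im[90:270,220:440],None,fx=3.3,fy=3.3,interpolation=cv2.INTER_CUBIC))
```

```text
3 [-0.34 -1.69 -0.45]
2 [-0.33 -1.2   0.91]
1 [ 1.44 -3.07  1.02]
0 [ 1.36 -2.73  1.91]
wrist purple_cap [([488.0, -430.0, 83.0], 0.75, [317.0, 236.0])]
wrist purple_foot [([485.0, -361.0, 88.0], 0.75, [324.0, 138.0])]
wrist cradle [([492.0, -391.0, 83.0], 0.96, [329.0, 180.0])]
[-2.3 69.4  5.2] yaw 1.9
top purple_cap [([490.0, -430.0, 84.0], 0.53, [501.0, 221.0])]
top purple_foot [([488.0, -361.0, 93.0], 0.57, [475.0, 222.0])]
top cradle [([493.0, -394.0, 79.0], 0.83, [486.0, 220.0])]
[-2.4 69.4  9.8] yaw 2.0
0.45268261398572507 0.0
wrist purple_cap [([484.0, -431.0, 84.0], 0.82, [313.0, 212.0])]
wrist purple_foot [([492.0, -360.0, 83.0], 0.7, [331.0, 140.0])]
wrist cradle [([490.0, -393.0, 81.0], 0.59, [325.0, 172.0])]
[ 8.  71.  -1.5] yaw -6.4
top purple_cap [([490.0, -431.0, 82.0], 0.58, [501.0, 221.0])]
top purple_foot []
top cradle [([495.0, -392.0, 82.0], 0.65, [485.0, 219.0])]
27.5083
```

View pics/wlc.png

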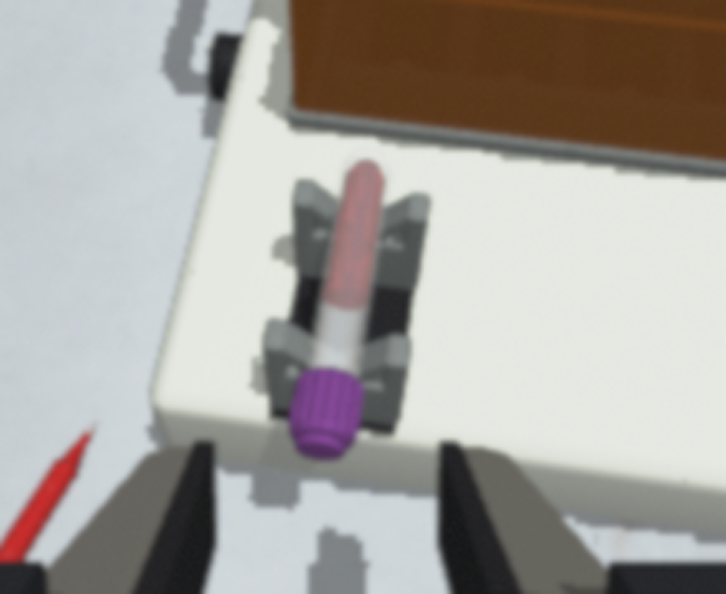

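The tube lies settled and symmetric in both notches with its cap over the edge, mid-cap about −39 mm from the cradle. Now I'll go above the handle with the tool down, and re-measure.

Run:
```python
from h import *
p=robot.observe()["tcp_pos"];z=R.from_rotvec(robot.observe()["tcp_rot"]).apply([0,0,1])
robot.servo_line(p-60*z,150)
o=rotv([0,0,-1],X)
H=np.array([430.3,-229.5,93])
grip(0.3,20)
robot.movep(H+[0,0,130],o);robot.hold(.2)
p1=pp(snap("wrist","hh.png")[0],"wrist",["hood_handle","mixer","hood_hinge"],1)
robot.servo_line(H+[0,0,60],100);robot.hold(.2)
pp(snap("wrist","hi.png")[0],"wrist",["hood_handle"],1)
pp(snap("top")[0],"top",["hood_handle","purple_cap","purple_foot"],1)
ci=viewer.camera_info("wrist");print(px(ci,H),px(ci,H+37*Y),px(ci,H-37*Y),px(ci,H+30*X),robot.observe()["t"])
```

```text
wrist hood_handle [([428.0, -229.0, 92.0], 0.58, [317.0, 190.0])]
wrist mixer [([547.0, -289.0, -0.0], 0.87, [405.0, 213.0])]
wrist hood_hinge []
wrist hood_handle []
top hood_handle [([432.0, -229.0, 94.0], 0.79, [423.0, 246.0])]
top purple_cap []
top purple_foot []
[319.50617079 210.45023571] [319.52397589 165.2494751 ] [319.48966938 252.34142351] [356.26668094 210.44111528] 31.3583
```

View pics/hi.png

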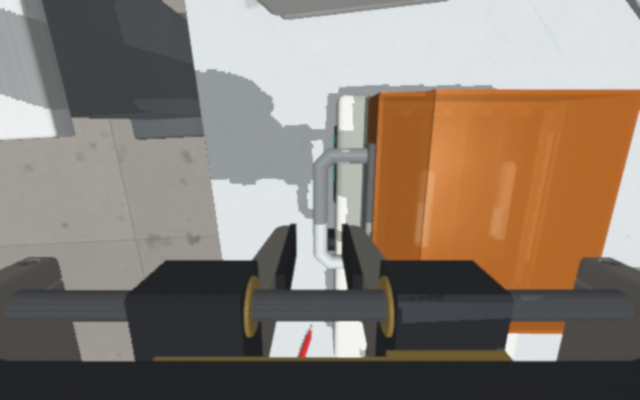

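The bar is at columns 320–321, rows 165–255, matching the predicted (319.5, 210), and the yaw is right. I'll descend, grip, and follow the arc while watching force.

```bash
cat >> h.py <<'E'
def arc(t): # handle displacement from shut
    return (-208*np.cos(t)+31*np.sin(t)+208)*X+np.array([0,0,208*np.sin(t)+31*np.cos(t)-31])
E
python3 - <<'E'
from h import *
H=np.array([430.5,-229.5,93]);T0=H-[0,0,19]
robot.servo_line(T0+[0,0,25],80);robot.servo_line(T0,40);robot.hold(.2)
ob=robot.observe();print(ob["contact_force"].round(1),ob["tcp_pos"].round(1))
grip(0,25);robot.hold(.1);ob=robot.observe();print("w",ob["grip_width"]*92,ob["grip_force"],ob["contact_force"].round(1))
for t in np.arange(.05,.31,.05):
    robot.servo_line(T0+arc(t),60);ob=robot.observe();print(round(t,2),ob["contact_force"].round(1),round(ob["grip_width"]*92,1))
    if np.abs(ob["contact_force"]).max()>40: break
pp(snap("top")[0],"top",["hood_handle"],1);pp(snap("scene")[0],"scene",["hood_handle"],1)
print((H+arc(t)).round(1),ob["t"])
E
```

```text
[-0.2  0.2  0.4] [ 430.7 -229.6   74.2]
w 11.643220608172411 24.998613595962524 [ 5.3 -0.7 -1.7]
0.05 [ 7.  -0.5 -3.8] 11.3
0.1 [ 7.4 -0.1 -4.7] 11.2
0.15 [ 8.1 -0.9 -5.1] 11.3
0.2 [ 8.3 -0.5 -5.9] 11.1
0.25 [ 7.7 -1.5 -6.8] 11.3
0.3 [ 9.8 -1.5 -7.3] 11.2
top hood_handle [([453.0, -225.0, 153.0], 0.84, [426.0, 235.0])]
scene hood_handle []
[ 448.9 -230.5  153.1] 35.6
```

Run:
```python
from h import *
H=np.array([430.5,-229.5,93]);T0=H-[0,0,19]
for t in [.36,.42,.48,.54,.6,.65,.7,.75,.8,.84,.88,.91,.94,.955]:
    robot.servo_line(T0+arc(t),60 if t<.8 else 40);ob=robot.observe()
    print(round(t,2),ob["contact_force"].round(1),round(ob["grip_width"]*92,1))
    if np.abs(ob["contact_force"]).max()>40: break
robot.hold(.4)
r=pp(snap("top")[0],"top",["hood_handle"],1)["hood_handle"]+pp(snap("wrist","up.png")[0],"wrist",["hood_handle"],1)["hood_handle"]
ob=robot.observe();print((H+arc(t)).round(1),(ob["tcp_pos"]+[0,0,19]).round(1),ob["t"])
hinge=H+208*X-[0,0,31]
for a,c in r+[(ob["tcp_pos"]+[0,0,19],1)]:
    d=a-hinge;print("theta",(np.arctan2(d[2],-d@X)-np.arctan2(31,208)).round(3), np.hypot(d[2],d@X).round(1))
```

```text
0.36 [10.1 -2.7 -7.5] 11.4
0.42 [ 10.8  -2.5 -10.2] 11.4
0.48 [ 10.2  -1.6 -10.4] 11.1
0.54 [ 10.3  -2.  -10.9] 11.1
0.6 [  8.8  -2.  -11.3] 11.3
0.65 [  7.7  -3.4 -10.4] 10.9
0.7 [  5.7  -0.8 -10.1] 11.3
0.75 [ 5.4 -2.1 -8.6] 11.7
0.8 [ 4.8 -2.2 -9.2] 11.1
0.84 [ 4.5 -1.8 -8.9] 11.1
0.88 [ 3.9 -2.4 -8. ] 11.0
0.91 [ 2.4 -3.6 -6. ] 11.1
0.94 [ 1.6 -2.8 -3.7] 10.9
0.95 [-0.4 -3.6 -1.9] 11.2
top hood_handle [([544.0, -233.0, 250.0], 0.75, [435.0, 189.0])]
wrist hood_handle [([540.0, -236.0, 250.0], 0.6, [315.0, 252.0])]
[ 543.5 -235.4  249.7] [ 543.3 -235.5  250. ] 41.1667
theta 0.957 210.6
theta 0.943 212.1
theta 0.955 210.6
```

Run:
```python
from h import *
H=np.array([430.5,-229.5,93]);T0=H-[0,0,19];hinge=H+208*X-[0,0,31]
for t in [.92,.88,.84,.8,.76,.725]: robot.servo_line(T0+arc(t),40)
robot.hold(.6);ob=robot.observe();print(ob["contact_force"].round(1),ob["grip_width"]*92,ob["grip_force"],ob["t"])
for c in("top","wrist"):
    r=pp(snap(c)[0],c,["hood_handle","purple_cap","purple_foot","cradle"],1)["hood_handle"]
    for a,_ in r: d=a-hinge;print("theta",(np.arctan2(d[2],-d@X)-np.arctan2(31,208)).round(3))
```

```text
[ 3.9 -4.6 -2.4] 10.960272062390281 25.002721846103668 43.8667
top hood_handle [([503.0, -229.0, 221.0], 0.84, [432.0, 209.0])]
top purple_cap []
top purple_foot []
top cradle []
theta 0.719
wrist hood_handle [([502.0, -234.0, 223.0], 0.95, [318.0, 253.0])]
wrist purple_cap [([486.0, -436.0, 83.0], 0.67, [313.0, 360.0])]
wrist purple_foot []
wrist cradle [([487.0, -389.0, 82.0], 0.6, [312.0, 325.0])]
theta 0.721
```

The hood is held at about 0.72 rad and the tube is still in the cradle, so I'm handing the job in.

```bash
python3 -c "
from h import *
print(robot.job_done())"
```

```text
the job is handed in; nothing more can be done
None
```

I handed the job in at about 44 s, with no verdict returned: the purple tube lies let go in the cradle with its cap over the right-hand edge, and the hood, raised to about 0.95 rad and eased back, is held at about 0.72 rad; by mistake I viewed 12 pictures, two over the limit of 10.

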